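# Load the indexing drill table and hold its index plunger out

### The arm

A 7-joint arm with a two-finger parallel gripper is mounted at the origin on the work surface. World frame = base frame: x ahead of the robot, y to its left, z up, the work surface at z = 0. Lengths are in m, angles in rad, forces in N, time in s.
With the tool pointing down it reaches from about 0.425 to 0.875 m from the base axis. Payload 4.7 kg.
Tool frame: the origin (TCP) lies on the mounting face of the last link; the fingertips stand 182 mm ahead of it and the grasp point (between the pads) lies 164 mm ahead of it; x points along the fingers, y is the direction in which the jaws open and shut, and the axes are right-handed (so a half turn about x gives the same grasp; the last joint's range is limited). The gripper opens to 87 mm and grips with 3 to 60 N. Pads are 19 mm wide; open, the fingers measure 117 mm over their backs; the gripper's body (75 mm by 190 mm) begins 51 mm behind the grasp point.
Start: joints at [1.167, 0.321, -0.07, 1.45, 0.023, 1.371, -0.057], TCP at [0.264, -0.594, 0.405] pointing down, gripper open.
Joint ranges: [-2.86, 2.86], [-0.3, 2.09], [-1.38, 1.24], [0.06, 2.45], [-1.56, 4.7], [0.09, 2.05], [-2.69, 2.69]. Speed limits (rad/s): [2.57, 2.57, 3.14, 3.14, 3.14, 3.14, 3.14].

### API

Orientations are given as a rotation vector (axis times angle).
In Python, from bench import monitor, get_image, ctrl gives the robot as it stands.
- The arm moves only by the shell command python3 -m creep 'ROWS' [FORCE]. ROWS is JSON, a list of rows, each a list of 7 numbers: the shift along the tool's x, y, z in mm, then the turn, a rotation vector about the tool's x, y, z in rad, then the finger opening in mm, from 0 to 87. A call has 1 to 5 rows; each row shifts and turns the commanded pose from where the row before left it, along the tool's axes as they then stand; what a row does not reach is not made up. A row lasts 1/10 s, in which the tool goes at most 50 mm and 8.59 degrees, less where a joint would pass 70% of its speed; a pose out of reach is approached as far as the arm can. A call is refused whole if a number of a shift passes 50 or a number of a turn 0.15, either way. A call with a gripper value outside its range is refused whole. The fingers move at their own pace and stop on an object; FORCE is the grip in N (left out, the last holds). Time passes only in rows, so rows that do not move let the fingers close. It gives the time, the measured TCP pose, the force and the opening at its end, in the units of the state.
- monitor.get_state(): the state, without advancing time (a new reading comes with each control period).
- get_image(name): name is "side" or "top"; returns a dict with "img" (400x640x3 uint8, red, green, blue), "mtx" (3x3 intrinsics, pixels), "view" (4x4, takes a point from world to camera coordinates). Camera axes: x right, y up, looking along -z (the intrinsics and any distortion apply to the point x, -y, -z); pixel columns grow to the right and rows downward; lengths in m; the calibration is good to about 2 mm. A picture is of the moment at which its call begins. There is no depth.
- ctrl.close_job(): hands the job in, once; it reports no verdict.
The state is a dict: "time": time; "joint_positions": joint angles; "qd": joint speeds; "joint_torque": joint torques, N m; "position": TCP position; "tool_rot": TCP orientation; "ft_force": force on the tool from outside, world axes, zero at the start; "torque": the same for the moment, N m; "grip_width": opening from 0.0 (shut) to 1.0 (fully open).
Only numpy, scipy, OpenCV 4.12 (cv2) and the standard library are available. Lean on these libraries where they do the work, as an engineer would, in place of code of your own. Each camera call takes 0.05 s, during which the arm holds its last target.

### The job

Set up the indexing drill table for drilling: lay the plywood backing disc flat on the middle of the round table top, then lay the aluminium blank flat and centred on top of the plywood. Then grip the red knob of the sprung index plunger, pull it straight up as far as it goes so that the pin is clear of its hole, and finish while still holding it up there. Leave the rubber foot and everything else on the bench where it is.

Things in the scene. Friction and masses are not known exactly. Their poses are not given: they have to be found in the camera images.
- index_table: fixed indexing drill table: bright steel index ring 260 mm across, top 34 mm above the bench, 12 black holes; on it a dark round table top, diameter 150 mm, its face 50 mm above the bench. On the -y side of its frame a grey bracket (post and arm 34 mm wide, 80 mm high, foot 60 mm wide, reaching 183 mm from the centre) carries the upright index plunger. Origin: centre of its underside on the bench; z up.
- table_centre (a point): centre of the dark table top, on its top face, 50 mm above the bench; marked by a yellow dot, with a concentric yellow circle of diameter 80 mm round it.
- seat_hole (a point): mouth of the index hole under the plunger pin, on the index ring's top face, 34 mm above the bench, 115 mm from the table centre along -y of index_table. The pin's axis passes vertically through it.
- knob_base (a point): centre of the underside of the red cylindrical pull knob (thin black band) on top of the index plunger: diameter 28 mm, 30 mm tall. The point lies on the plunger's vertical axis, 90 mm above the bench when the pin is seated (so its top is at 120 mm). 3 mm under it is the fixed brass sleeve, diameter 26 mm, its top 87 mm above the bench. Grip it from above round its side.
- plunger (a joint): lift of the index plunger, m: 0 = pin seated 10 mm deep in its hole, 0.020 = fully up against its stop (pin tip 10 mm above the hole). A spring pulls it back down: about 5 N at 0, rising to about 12 N at 0.020 (350 N/m). It drops back if let go.
- backing_disc: plywood backing disc, plain pale wood, diameter 64 mm, 16 mm thick, about 40 g, lying flat on the bench at the start. Origin: centre of its underside; z up.
- flange_blank: aluminium flange blank, plain bright metal disc, diameter 56 mm, 18 mm thick, about 120 g, lying flat on the bench at the start. Origin: centre of its underside; z up.
- rubber_foot: black rubber machine foot, a disc of diameter 60 mm, 14 mm thick, with a small steel dot on top; lies flat among the other two discs. Not needed: leave it. Origin: centre of its underside.
- oil_bottle: yellow plastic bottle with black cap, diameter 56 mm, 150 mm tall, standing on the bench. Leave it. Origin: centre of its underside.
- screw_jar: glass jar with blue cap, diameter 68 mm, 85 mm tall, standing on the bench. Leave it. Origin: centre of its underside.
- screwdriver: screwdriver with orange handle, 200 mm long, lying on the bench beyond the indexing table. Leave it. Origin: the middle of its underside; its x axis points along it to the tip.
- wrench: steel wrench, 140 mm long, lying on the bench. Leave it. Origin: near the middle of its underside; its x axis runs along it.
- brush_cup: grey cup, diameter 76 mm, 95 mm tall, standing on the bench. Leave it. Origin: centre of its underside.
Mind the look-alikes: they are no part of the job. Leave any pink or purple look-alike of the backing_disc alone.

How it is judged:
On the way, in this order (a step that is already met when the one before it is completed fails the run):
1. the plywood disc lies flat, centred and released on the table top (horizontal distance between backing_disc and table_centre below 0.008 m and z of backing_disc in the frame of table_centre between -0.003 and 0.003 m and angle between backing_disc's own z axis and vertical below 0.06 rad and linear speed of backing_disc below 0.02 m/s and contact force between backing_disc and the arm below 0.3 N and contact force between backing_disc and the fingers below 0.3 N), for 0.2 s.
2. the aluminium blank lies flat, centred and released on the plywood disc (all of step 1 and horizontal distance between flange_blank and table_centre below 0.008 m and z of flange_blank in the frame of table_centre between 0.013 and 0.019 m and angle between flange_blank's own z axis and vertical below 0.06 rad and linear speed of flange_blank below 0.02 m/s and contact force between flange_blank and the arm below 0.3 N and contact force between flange_blank and the fingers below 0.3 N and horizontal distance between flange_blank and backing_disc below 0.008 m), for 0.2 s.
3. the index plunger is pulled fully up by the fingers (value of joint plunger above 0.017 m and contact force between the fingers and plunger above 3 N), for 0.3 s.
At the end, for the whole second after the job is handed in: The plywood disc lies flat on the table top and the aluminium blank flat on the plywood, both within 8 mm of the table centre and of each other, at rest and not touched by the robot; the fingers hold the plunger knob with the plunger lifted more than 17 mm of its 20 mm, through the last second (all of step 2 and all of step 3); the arm keeps its last pose, push and grip.
It fails at once if the rubber foot is moved more than 30 mm (distance of rubber_foot from where it was at the start of the episode above 0.03 m).
It fails at once if another thing on the bench is moved more than 30 mm (distance of any of oil_bottle, screw_jar, screwdriver, wrench, brush_cup from where it was at the start of the episode above 0.03 m).
It also fails if it takes over 64 s, if anything falls off the work surface, if the arm or the gripper's body presses on something with over 40 N, if the wrist force passes 120 N, or if a joint passes its speed limit or range.

## Working session

There is one attempt and no reset: what is moved stays moved. The work goes in short steps, Python scripts to look and compute and a shell command to move; the robot and the scene stay as the last step left them, time stands still between calls to the robot, and variables do not carry over. Pictures are saved under pics/ and viewed, and the job is handed in when it is done.

```bash
ls; mkdir -p pics
python3 - <<'E'
from bench import monitor,get_image
import cv2
s=monitor.get_state();print(s)
for n in("side","top"):
    d=get_image(n);cv2.imwrite(f"pics/{n}0.png",d["img"][:,:,::-1]);print(n,d["mtx"],d["view"],d.keys())
E
```

```text
pics
{'time': 0.0, 'joint_positions': array([ 1.16707985,  0.32177971, -0.07005945,  1.45169604,  0.02261867,
        1.37077934, -0.05692289]), 'qd': array([ 0.0012434 , -0.00108353, -0.00129657, -0.00137349, -0.00088134,
        0.00044749, -0.00080337]), 'joint_torque': array([-3.37180663e-04, -4.91292143e+01, -4.04343372e-01, -3.12525487e+01,
       -6.40537427e-02,  4.37344343e-02,  1.99689430e-04]), 'position': array([ 0.26361491, -0.59390859,  0.40367855]), 'tool_rot': array([ 1.99124987,  0.42408309, -1.99229028]), 'ft_force': array([-3.89674328e-01, -3.22241270e-01,  1.07383066e-04]), 'torque': array([-0.03860166, -0.01358012,  0.02949101]), 'grip_width': 0.9987690602604434}
side [[440.55029733   0.         319.02219876]
 [  0.         440.55029733 197.19088049]
 [  0.           0.           1.        ]] [[-0.84093234 -0.54108761  0.00754929  0.48787051]
 [ 0.29613723 -0.44847632  0.84330999 -0.2327171 ]
 [-0.45291891  0.71140227  0.53737443 -1.33507526]
 [ 0.          0.          0.          1.        ]] dict_keys(['img', 'mtx', 'view'])
top [[423.19485171   0.         318.83740246]
 [  0.         423.19485171 201.92190304]
 [  0.           0.           1.        ]] [[ 0.0086729  -0.99983793  0.01577609  0.00694364]
 [ 0.98316622  0.01140563  0.18235706 -0.59746207]
 [-0.18250745  0.01392896  0.9831058  -1.11363953]
 [ 0.          0.          0.          1.        ]] dict_keys(['img', 'mtx', 'view'])
```

View pics/side0.png

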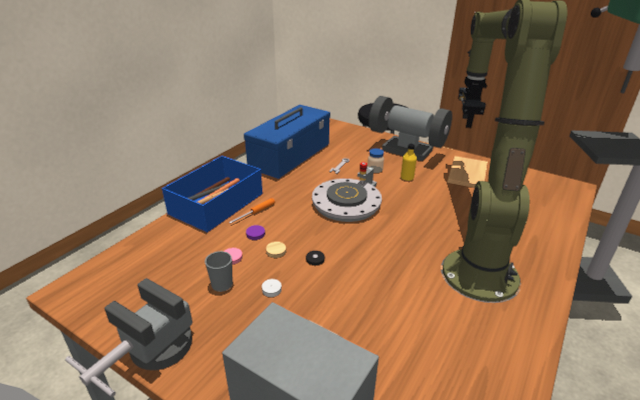

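View pics/top0.png

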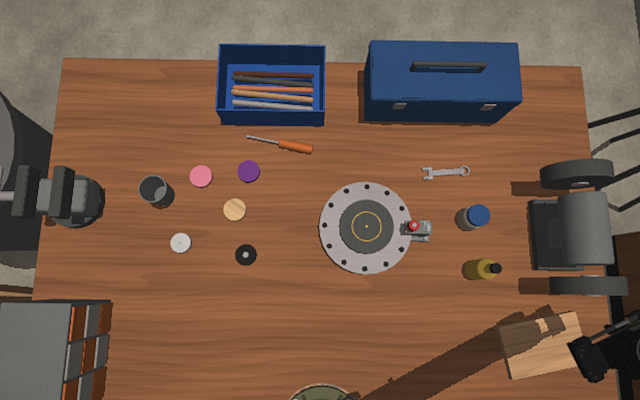

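The top view shows image right = -y and up = +x. Disc candidates (top px):
- Pale disc (234,209): plywood.
- Pink (201,176) and purple (248,171): look-alikes.
- Bright disc (180,242): aluminium.
- Black with a dot (246,254): rubber foot.

The table is at (366,226) and the red knob at (413,226). Next I'll crop to check these and measure.

```bash
cat > h.py <<'E'
import numpy as np,cv2
from bench import monitor,get_image
from scipy.spatial.transform import Rotation as R
def ray(d,uv):
    V=d["view"];K=d["mtx"]
    q=np.linalg.inv(K)@np.array([uv[0],uv[1],1.]);c=np.array([q[0],-q[1],-q[2]])
    Rm=V[:3,:3];o=-Rm.T@V[:3,3];return o,Rm.T@c
def onplane(d,uv,z):
    o,r=ray(d,uv);return o+r*(z-o[2])/r[2]
def tri(d1,u1,d2,u2):
    A=[];b=[]
    for d,u in((d1,u1),(d2,u2)):
        o,r=ray(d,u);r=r/np.linalg.norm(r);P=np.eye(3)-np.outer(r,r);A.append(P);b.append(P@o)
    x=np.linalg.lstsq(np.vstack(A),np.hstack(b),rcond=None)[0]
    return x,[np.linalg.norm(A[i]@x-b[i]) for i in(0,1)]
def proj(d,p):
    c=d["view"]@np.append(p,1);q=d["mtx"]@np.array([c[0],-c[1],-c[2]]);return q[:2]/q[2]
def tool():
    s=monitor.get_state();M=R.from_rotvec(s["tool_rot"]).as_matrix();return s,M,s["position"]
def delta(p,yaw=None):
    """mm shift in tool axes so that grasp point -> p ; also prints axes"""
    s,M,t=tool();g=t+M[:,0]*.164
    return M.T@(np.array(p)-g)*1000
E
python3 - <<'E'
from h import *
t=get_image("top");s=get_image("side")
a=cv2.resize(t["img"][130:290,130:290],(480,480),interpolation=cv2.INTER_CUBIC)
b=cv2.resize(t["img"][170:290,310:450][:, :],(560,480),interpolation=cv2.INTER_CUBIC)[:, 150:]
b=cv2.resize(t["img"][200:260,380:440],(300,300),interpolation=cv2.INTER_CUBIC)
im=np.zeros((480,790,3),np.uint8);im[:,:480]=a;im[:300,485:785]=b
cv2.imwrite("pics/crop1.png",im[:,:,::-1])
def blob(d,box,f,name):
    x0,y0,x1,y1=box;h=cv2.cvtColor(d["img"],cv2.COLOR_RGB2HSV)[y0:y1,x0:x1].astype(int)
    m=f(h[...,0],h[...,1],h[...,2]).astype(np.uint8)
    n,l,st,c=cv2.connectedComponentsWithStats(m);k=1+np.argmax(st[1:,4])
    cs,_=cv2.findContours((l==k).astype(np.uint8),cv2.RETR_EXTERNAL,cv2.CHAIN_APPROX_NONE)
    e=cv2.fitEllipse(cs[0]);print(name,c[k]+[x0,y0],st[k],"ell",np.array(e[0])+[x0,y0],e[1]);return np.array(e[0])+[x0,y0]
bx=lambda u,v,r=18:(u-r,v-r,u+r,v+r)
w=blob(t,bx(234,209),lambda h,s,v:(v>190)&(s<140),"ply");print(onplane(t,w,.016))
a=blob(t,bx(180,242),lambda h,s,v:(v>150)&(s<60),"alu");print(onplane(t,a,.018))
k=blob(t,bx(246,254),lambda h,s,v:(v<70),"foot");print(onplane(t,k,.014))
c=blob(t,bx(366,226,26),lambda h,s,v:(s>90)&(h>18)&(h<35)&(v>90),"circ");print(onplane(t,c,.05))
d=blob(t,bx(366,226,6),lambda h,s,v:(s>90)&(h>18)&(h<35)&(v>90),"dot");print(onplane(t,d,.05))
r=blob(t,bx(413,226,14),lambda h,s,v:((h<8)|(h>172))&(s>140)&(v>90),"knob");print(onplane(t,r,.12),onplane(t,r,.105))
ring=blob(t,bx(366,226,55),lambda h,s,v:(s<50)&(v>120),"ring");print(onplane(t,ring,.034))
E
```

```text
ply [233.73573574 209.33933934] [  7   7  22  22 333] ell [234.01411438 208.9924202 ] (20.022300720214844, 21.110994338989258)
[0.5813896  0.25290126 0.016     ]
alu [179.70645161 242.23548387] [  8   9  20  20 310] ell [179.71273994 242.22509766] (18.35906982421875, 19.69868278503418)
[0.48551854 0.39909608 0.018     ]
foot [245.55921053 254.54605263] [  8   9  21  20 304] ell [245.52595901 254.50049591] (19.65839195251465, 20.22422218322754)
[0.45352419 0.21548679 0.014     ]
circ [365.80357143 226.14285714] [ 11  11  31  31 168] ell [366.10010529 225.95502472] (29.432859420776367, 30.368284225463867)
[ 0.53258602 -0.1175883   0.05      ]
dot [366.         225.71428571] [5 5 3 3 7] ell [366.         225.79629612] (2.304279088973999, 2.340470314025879)
[ 0.53302233 -0.11731774  0.05      ]
knob [413.41666667 224.83333333] [10  8 10 11 60] ell [413.57752991 224.79258728] (9.171669960021973, 9.92890453338623)
[ 0.52791985 -0.23181341  0.12      ] [ 0.52991063 -0.23542728  0.105     ]
ring [364.04026007 228.25931483] [   8   11  102   92 3999] ell [364.91870499 227.75102234] (89.62374877929688, 93.6035385131836)
[ 0.5295756  -0.11627002  0.034     ]
```

View pics/crop1.png

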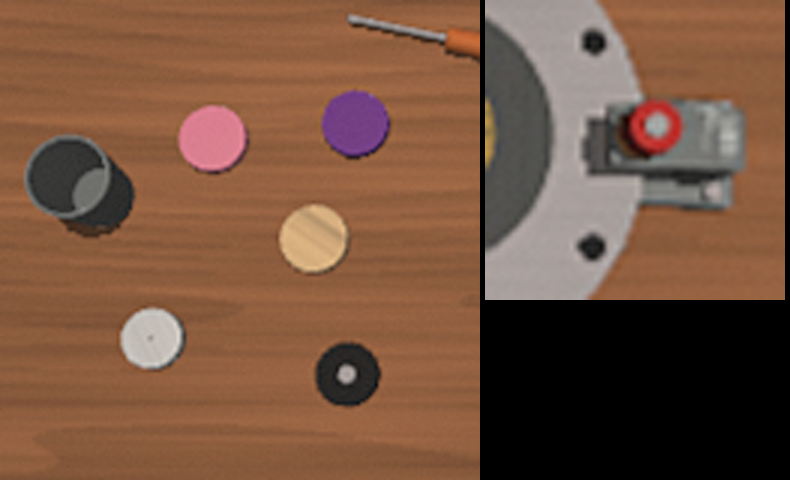

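The crop confirms the choice: pale wood disc for the plywood, bright disc with a tiny centre mark for the aluminium, black disc with a steel dot for the foot. Knob to table centre measures 114.6 mm against the given 115. Now I'll cross-check in the side view.

Run:
```python
from h import *
s=get_image("side");t=get_image("top")
P=dict(ply=(.5814,.2529,.016),alu=(.4855,.3991,.018),foot=(.4535,.2155,.014),cen=(.533,-.1173,.05),knob=(.528,-.2318,.12))
for k,p in P.items(): print(k,proj(s,p))
im=cv2.resize(s["img"][150:310,230:400],None,fx=3.5,fy=3.5,interpolation=cv2.INTER_CUBIC)
for p in P.values():
    q=((proj(s,p)-[230,150]+.5)*3.5).astype(int);cv2.drawMarker(im,tuple(map(int,q)),(0,255,0),0,8)
cv2.imwrite("pics/side1.png",im[:,:,::-1])
h=cv2.cvtColor(s["img"],cv2.COLOR_RGB2HSV).astype(int)
H,S,V=h[...,0],h[...,1],h[...,2]
def top(m,box,z):
    x0,y0,x1,y1=box;mm=np.zeros_like(m,np.uint8);mm[y0:y1,x0:x1]=m[y0:y1,x0:x1]
    cs,_=cv2.findContours(mm,cv2.RETR_EXTERNAL,cv2.CHAIN_APPROX_NONE);c=max(cs,key=cv2.contourArea);e=cv2.fitEllipse(c);print(e,onplane(s,e[0],z))
top((V>190)&(S<140),(262,238,292,262),.016)
top((V>190)&(S<60),(258,276,285,298),.018)
top((S>90)&(H>18)&(H<35)&(V>90),(330,175,365,205),.05)
print("axes",tool()[1].round(3), tool()[0]["position"])
```

```text
ply [275.97371569 247.33302021]
alu [271.44768112 285.46683635]
foot [315.83185494 255.70953323]
cen [346.94354323 191.82358851]
knob [363.79404832 163.30783449]
((275.4877624511719, 247.2431182861328), (12.137243270874023, 19.66431427001953), 85.1677474975586) [0.58297599 0.25339139 0.016     ]
((270.9774475097656, 285.4647521972656), (13.05620002746582, 18.305246353149414), 84.3299560546875) [0.48663045 0.39982991 0.018     ]
((346.3885498046875, 191.98358154296875), (11.720782279968262, 21.990243911743164), 92.36537170410156) [ 0.53415886 -0.11518657  0.05      ]
axes [[-0.     0.406 -0.914]
 [ 0.001 -0.914 -0.406]
 [-1.    -0.001  0.   ]] [ 0.26369456 -0.5940494   0.40438652]
```

View pics/side1.png

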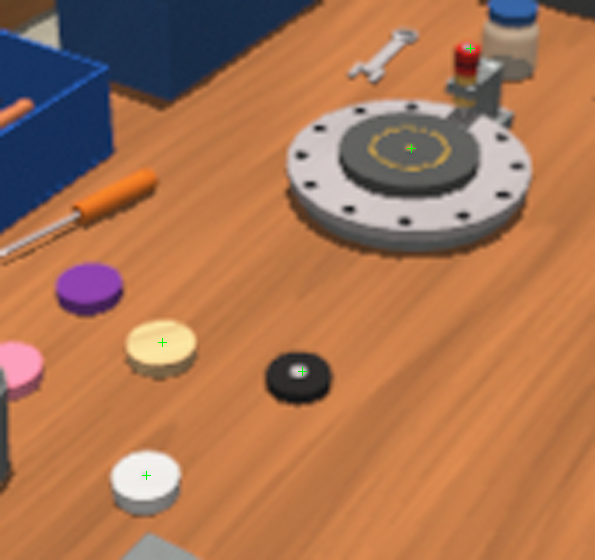

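Both views agree within about 2 mm. First I'll turn the jaws to lie along world x.

```bash
python3 -m creep '[[0,0,0,-0.144,0,0,87],[0,0,0,-0.144,0,0,87],[0,0,0,-0.144,0,0,87],[0,0,0,-0.144,0,0,87],[0,0,0,-0.144,0,0,87]]' && python3 -m creep '[[0,0,0,-0.144,0,0,87],[0,0,0,-0.144,0,0,87],[0,0,0,-0.144,0,0,87],[0,0,0,0,0,0,87]]'; python3 -c "
from h import *
print(tool()[1].round(3)); print(delta((.582,.253,.1)))"
```

```text
time: 0.8
position: [0.2637, -0.5941, 0.4047]
tool_rot: [1.516, 0.976, -1.516]
ft_force: [1.2, -0.4, 0.4]
grip_width: 1.001
time: 1.2
position: [0.2636, -0.5941, 0.4047]
tool_rot: [1.21, 1.209, -1.21]
ft_force: [0.4, 0.1, -0.0]
grip_width: 1.001
[[ 0.     1.    -0.001]
 [ 0.    -0.001 -1.   ]
 [-1.     0.    -0.   ]]
[ 140.82107854  317.77860933 -847.30771361]
```

Tool y is now world +x, and tool z is world -y. I'll travel to above the plywood.

```bash
python3 -m creep '[[0,28,-28,0,0,0,87],[0,28,-28,0,0,0,87],[0,28,-28,0,0,0,87],[0,28,-28,0,0,0,87],[0,28,-28,0,0,0,87]]' && python3 -m creep '[[0,18,-35,0,0,0,87],[0,18,-35,0,0,0,87],[0,18,-35,0,0,0,87],[0,18,-35,0,0,0,87],[0,18,-35,0,0,0,87]]' && python3 -m creep '[[0,10,-40,0,0,0,87],[0,10,-40,0,0,0,87],[0,10,-40,0,0,0,87],[0,10,-40,0,0,0,87],[0,10,-40,0,0,0,87]]'&& python3 -m creep '[[0,8,-40,0,0,0,87],[0,8,-40,0,0,0,87],[0,8,-40,0,0,0,87],[0,8,-40,0,0,0,87],[0,0,0,0,0,0,87]]'; python3 -c "
from h import *
print(tool()[1].round(3)); print(delta((.582,.253,.1)))"
```

```text
time: 1.7
position: [0.4048, -0.453, 0.4049]
tool_rot: [1.213, 1.206, -1.213]
ft_force: [0.3, -0.3, -0.1]
grip_width: 1.001
time: 2.2
position: [0.4945, -0.2778, 0.4049]
tool_rot: [1.213, 1.206, -1.213]
ft_force: [-0.2, 0.7, -0.2]
grip_width: 1.0
time: 2.7
position: [0.5443, -0.0778, 0.405]
tool_rot: [1.213, 1.206, -1.213]
ft_force: [1.2, -0.8, -0.3]
grip_width: 0.999
time: 3.2
position: [0.5758, 0.088, 0.4051]
tool_rot: [1.209, 1.215, -1.202]
ft_force: [-0.2, -0.3, -0.2]
grip_width: 1.001
[[ 0.001  1.     0.006]
 [ 0.005  0.006 -1.   ]
 [-1.     0.001 -0.005]]
[ 141.92146727    6.90797968 -163.55914359]
```

```bash
python3 -m creep '[[20,2,-33,0,0,0,87],[20,2,-33,0,0,0,87],[20,2,-33,0,0,0,87],[20,0,-33,0,0,0,87],[20,0,-31,0,0,0,87]]' && python3 -m creep '[[20,0,0,0,0,0,87],[20,0,0,0,0,0,87],[0,0,0,0,0,0,87]]'
python3 - <<'E'
from h import *
print(tool()[1].round(3),tool()[2]); print(delta((.582,.253,.021)))
for n in("top","side"):
    d=get_image(n);p=proj(d,(.582,.253,.016)).astype(int)
    c=d["img"][p[1]-60:p[1]+40,p[0]-50:p[0]+50]
    cv2.imwrite(f"pics/a_{n}.png",cv2.resize(c,(500,500),interpolation=cv2.INTER_CUBIC)[:,:,::-1])
a=np.hstack([cv2.imread(f"pics/a_{n}.png") for n in("top","side")]);cv2.imwrite("pics/a.png",cv2.resize(a,(800,400)))
E
```

```text
time: 3.7
position: [0.5827, 0.2441, 0.3038]
tool_rot: [1.213, 1.206, -1.213]
ft_force: [-0.3, 0.1, -0.2]
grip_width: 0.999
time: 4.0
position: [0.5817, 0.2423, 0.2615]
tool_rot: [1.207, 1.209, -1.217]
ft_force: [-0.3, -0.6, -0.7]
grip_width: 0.999
[[-0.005  1.    -0.004]
 [-0.003 -0.004 -1.   ]
 [-1.    -0.005  0.003]] [0.58167803 0.24231892 0.26147305]
[ 76.43771678   1.58848166 -11.34279542]
```

View pics/a.png

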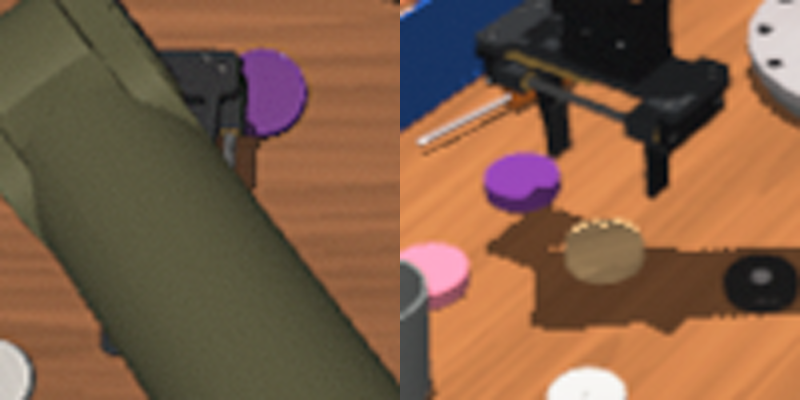

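The side view shows the open jaws straddling the plywood in x, with purple clear beyond the far finger and the foot clear. Descending.

```bash
python3 -m creep '[[20,2,-6,0,0,0,87],[20,0,-5,0,0,0,87],[20,0,0,0,0,0,87],[8,0,0,0,0,0,87],[0,0,0,0,0,0,87]]'
python3 - <<'E'
from h import *
print(tool()[1].round(3),tool()[2]); print(delta((.582,.253,.021)))
d=get_image("side");p=proj(d,(.582,.253,.016)).astype(int)
c=d["img"][p[1]-60:p[1]+40,p[0]-50:p[0]+50]
cv2.imwrite(f"pics/b.png",cv2.resize(c,(500,500),interpolation=cv2.INTER_CUBIC)[:,:,::-1])
E
```

```text
time: 4.6
position: [0.5844, 0.2542, 0.1956]
tool_rot: [1.209, 1.209, -1.212]
ft_force: [-0.5, -1.1, -0.2]
grip_width: 0.997
[[-0.002  1.    -0.002]
 [-0.001 -0.002 -1.   ]
 [-1.    -0.002  0.001]] [0.58435644 0.2541934  0.19559461]
[10.59936057 -2.04810113  1.06009225]
```

View pics/b.png

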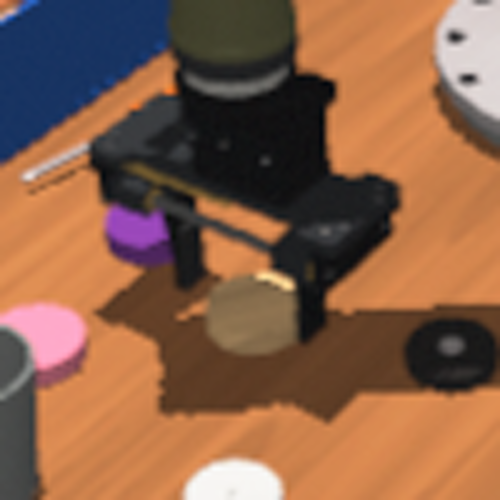

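The disc lies between the fingers. I'll go the last 10 mm down and close gently.

```bash
python3 -m creep '[[5,-2,1,0,0,0,87],[5,0,0,0,0,0,87],[0,0,0,0,0,0,87],[0,0,0,0,0,0,87]]' 15; python3 -c "
from h import *
print(tool()[1].round(3),tool()[2]); print(delta((.582,.253,.021)))"; python3 -m creep '[[0,0,0,0,0,0,50],[0,0,0,0,0,0,50],[0,0,0,0,0,0,50],[0,0,0,0,0,0,50],[0,0,0,0,0,0,50]]' 15
```

```text
time: 5.05
position: [0.5826, 0.2535, 0.1869]
tool_rot: [1.21, 1.208, -1.21]
ft_force: [-0.7, -0.5, 0.3]
grip_width: 1.002
[[ 0.     1.    -0.001]
 [-0.    -0.001 -1.   ]
 [-1.     0.     0.   ]] [0.58260709 0.25354808 0.18689374]
[ 1.89359444 -0.65309222  0.5381408 ]
time: 5.55
position: [0.5826, 0.2536, 0.1868]
tool_rot: [1.21, 1.209, -1.21]
ft_force: [0.0, -0.5, 0.3]
grip_width: 0.732
```

```bash
python3 -m creep '[[0,0,0,0,0,0,50],[0,0,0,0,0,0,50],[0,0,0,0,0,0,50]]'
python3 - <<'E'
from h import *
print(tool()[1].round(3),tool()[2]); print(delta((.582,.253,.021)),monitor.get_state()["grip_width"]*87)
d=get_image("side");p=proj(d,(.582,.253,.016)).astype(int)
c=d["img"][p[1]-60:p[1]+40,p[0]-50:p[0]+50]
cv2.imwrite(f"pics/c.png",cv2.resize(c,(500,500),interpolation=cv2.INTER_CUBIC)[:,:,::-1])
E
```

```text
time: 5.85
position: [0.5826, 0.2536, 0.1868]
tool_rot: [1.21, 1.209, -1.21]
ft_force: [-0.0, -0.0, 0.8]
grip_width: 0.728
[[ 0.     1.    -0.001]
 [ 0.    -0.001 -1.   ]
 [-1.     0.    -0.   ]] [0.58260031 0.25359926 0.18680379]
[ 1.80369274 -0.62403785  0.60175808] 63.334240532899884
```

View pics/c.png

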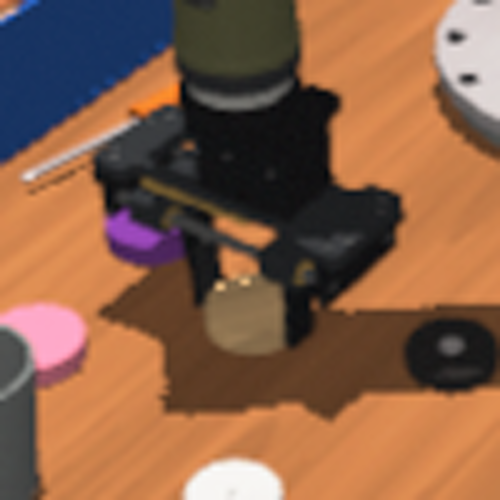

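Grip reads 63.3 mm, which fits the 64 mm disc. Lift and carry it to the table.

```bash
python3 -m creep '[[-20,0,0,0,0,0,50],[-25,0,0,0,0,0,50],[-25,0,0,0,0,0,50],[-20,0,0,0,0,0,50],[-15,0,20,0,0,0,50]]' && python3 -m creep '[[0,-5,33,0,0,0,50],[0,-7,35,0,0,0,50],[0,-7,35,0,0,0,50],[0,-7,35,0,0,0,50],[0,-7,35,0,0,0,50]]' && python3 -m creep '[[0,-7,35,0,0,0,50],[0,-7,35,0,0,0,50],[0,-2,35,0,0,0,50],[0,0,35,0,0,0,50],[0,0,20,0,0,0,50]]' && python3 -m creep '[[0,0,0,0,0,0,50],[0,0,0,0,0,0,50],[0,0,0,0,0,0,50]]';  python3 - <<'E'
from h import *
print(tool()[1].round(3),tool()[2]); print(delta((.534,-.1165,.0735)),monitor.get_state()["grip_width"]*87)
d=get_image("side");p=proj(d,(.534,-.1165,.05)).astype(int)
c=d["img"][p[1]-70:p[1]+40,p[0]-60:p[0]+50]
cv2.imwrite(f"pics/d.png",cv2.resize(c,(550,550),interpolation=cv2.INTER_CUBIC)[:,:,::-1])
E
```

```text
time: 6.4
position: [0.5817, 0.2368, 0.2935]
tool_rot: [1.209, 1.213, -1.204]
ft_force: [0.5, -1.0, 0.2]
grip_width: 0.726
time: 6.9
position: [0.5488, 0.0592, 0.2916]
tool_rot: [1.21, 1.209, -1.21]
ft_force: [0.8, -0.0, -0.4]
grip_width: 0.729
time: 7.4
position: [0.5326, -0.1029, 0.2916]
tool_rot: [1.211, 1.206, -1.214]
ft_force: [0.4, -0.3, -0.4]
grip_width: 0.725
time: 7.7
position: [0.5333, -0.0976, 0.2917]
tool_rot: [1.209, 1.21, -1.208]
ft_force: [0.7, 0.2, -0.8]
grip_width: 0.728
[[-0.     1.     0.001]
 [ 0.001  0.001 -1.   ]
 [-1.    -0.    -0.001]] [ 0.5332819  -0.09762801  0.29170308]
[54.18853823  0.70045972 19.04000835] 63.37664667261695
```

View pics/d.png

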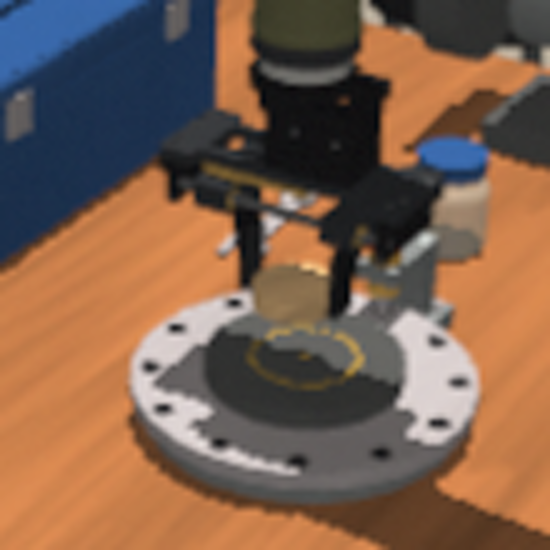

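The disc is held level above the table, still 19 mm short in -y. Lowering while correcting.

```bash
python3 -m creep '[[10,1,10,0,0,0,50],[15,0,9,0,0,0,50],[10,0,0,0,0,0,50],[5,0,0,0,0,0,50],[0,0,0,0,0,0,50]]' && python3 -m creep '[[5,0,0,0,0,0,50],[0,0,0,0,0,0,50],[0,0,0,0,0,0,50]]';  python3 - <<'E'
from h import *
print(tool()[1].round(3),tool()[2]); print(delta((.534,-.1165,.0728)))
E
```

```text
time: 8.25
position: [0.5337, -0.1181, 0.2503]
tool_rot: [1.209, 1.212, -1.211]
ft_force: [0.3, 0.4, -0.3]
grip_width: 0.727
time: 8.55
position: [0.5343, -0.1182, 0.247]
tool_rot: [1.21, 1.208, -1.209]
ft_force: [-0.2, 0.1, -1.5]
grip_width: 0.729
[[ 0.     1.    -0.001]
 [-0.    -0.001 -1.   ]
 [-1.     0.     0.   ]] [ 0.53431088 -0.11817636  0.24697076]
[10.17030907 -0.38252151 -1.70844557]
```

```bash
python3 -m creep '[[4,0,-1.5,0,0,0,50],[3,0,0,0,0,0,50],[2,0,0,0,0,0,50],[0,0,0,0,0,0,50],[0,0,0,0,0,0,50]]';  python3 - <<'E'
from h import *
print(tool()[2]); print(delta((.534,-.1165,.0728)))
E
```

```text
time: 9.05
position: [0.5342, -0.1169, 0.2377]
tool_rot: [1.21, 1.209, -1.21]
ft_force: [-0.0, 0.2, -0.6]
grip_width: 0.731
[ 0.53417665 -0.11690731  0.23769312]
[ 0.89311949 -0.15931686 -0.41552474]
```

```bash
python3 -m creep '[[0.7,0,0,0,0,0,50],[0.5,0,0,0,0,0,50],[0,0,0,0,0,0,50]]'
python3 - <<'E'
from h import *
print(tool()[2],tool()[0]["ft_force"])
d=get_image("side");p=proj(d,(.534,-.1165,.05)).astype(int)
c=d["img"][p[1]-40:p[1]+30,p[0]-35:p[0]+35]
cv2.imwrite(f"pics/e.png",cv2.resize(c,(560,560),interpolation=cv2.INTER_CUBIC)[:,:,::-1])
E
```

```text
time: 9.35
position: [0.5343, -0.1169, 0.2367]
tool_rot: [1.21, 1.208, -1.21]
ft_force: [-0.1, -0.7, 2.7]
grip_width: 0.735
[ 0.53426491 -0.11689668  0.2367485 ] [-0.11994607 -0.6704571   2.70732048]
```

View pics/e.png

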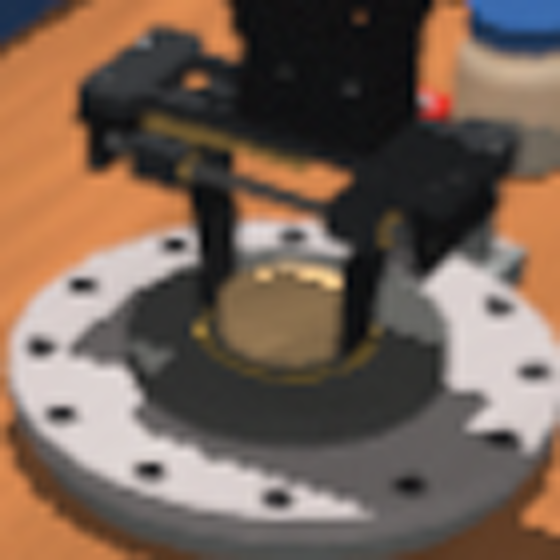

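Contact shows as +2.7 N in z, and the disc sits inside the yellow circle. Release and rise.

```bash
python3 -m creep '[[0,0,0,0,0,0,87],[0,0,0,0,0,0,87],[0,0,0,0,0,0,87],[0,0,0,0,0,0,87],[0,0,0,0,0,0,87]]' && python3 -m creep '[[-15,0,0,0,0,0,87],[-25,0,0,0,0,0,87],[-30,0,0,0,0,0,87],[-30,0,-20,0,0,0,87],[0,-5,-35,0,0,0,87]]' && python3 -m creep '[[0,-5,-40,0,0,0,87],[0,-5,-40,0,0,0,87],[0,-5,-40,0,0,0,87],[0,-5,-40,0,0,0,87],[0,-5,-40,0,0,0,87]]' && python3 -m creep '[[0,-2,-40,0,0,0,87],[0,-2,-40,0,0,0,87],[0,-2,-40,0,0,0,87],[0,0,-40,0,0,0,87],[0,0,0,0,0,0,87]]'
python3 - <<'E'
from h import *
print(tool()[1].round(3),tool()[2]); print(delta((.486,.3995,.022)))
for n in("top","side"):
    d=get_image(n);p=proj(d,(.534,-.1165,.05)).astype(int)
    c=d["img"][p[1]-35:p[1]+35,p[0]-35:p[0]+35]
    cv2.imwrite(f"pics/f_{n}.png",cv2.resize(c,(400,400),interpolation=cv2.INTER_CUBIC)[:,:,::-1])
    h=cv2.cvtColor(d["img"],cv2.COLOR_RGB2HSV).astype(int)
    m=((h[...,2]>190)&(h[...,1]<140)&(h[...,1]>50)).astype(np.uint8)
    mm=0*m;mm[p[1]-18:p[1]+18,p[0]-18:p[0]+18]=m[p[1]-18:p[1]+18,p[0]-18:p[0]+18]
    cs,_=cv2.findContours(mm,cv2.RETR_EXTERNAL,cv2.CHAIN_APPROX_NONE);e=cv2.fitEllipse(max(cs,key=cv2.contourArea));print(n,e,onplane(d,e[0],.066))
cv2.imwrite("pics/f.png",np.hstack([cv2.imread(f"pics/f_{n}.png") for n in("top","side")]))
E
```

```text
time: 9.9
position: [0.5342, -0.1169, 0.2365]
tool_rot: [1.21, 1.209, -1.21]
ft_force: [-0.2, -0.3, 0.2]
grip_width: 0.986
time: 10.4
position: [0.5312, -0.0636, 0.3421]
tool_rot: [1.216, 1.198, -1.208]
ft_force: [1.4, 1.1, 0.1]
grip_width: 1.0
time: 10.9
position: [0.504, 0.1399, 0.3379]
tool_rot: [1.21, 1.207, -1.209]
ft_force: [0.8, 0.2, -0.1]
grip_width: 1.002
time: 11.4
position: [0.4962, 0.3046, 0.3382]
tool_rot: [1.207, 1.217, -1.2]
ft_force: [-0.2, -0.2, 0.6]
grip_width: 0.996
[[ 0.     1.     0.008]
 [ 0.006  0.008 -1.   ]
 [-1.     0.    -0.006]] [0.49620034 0.30457723 0.33815986]
[152.68354697  -9.47077247 -93.2377038 ]
top ((367.0116882324219, 225.04331970214844), (21.469676971435547, 22.11412811279297), 108.32384490966797) [ 0.53304202 -0.11805749  0.066     ]
side ((346.5325622558594, 188.0955810546875), (8.405646324157715, 17.627880096435547), 92.52751159667969) [ 0.53496352 -0.11634478  0.066     ]
```

View pics/f.png

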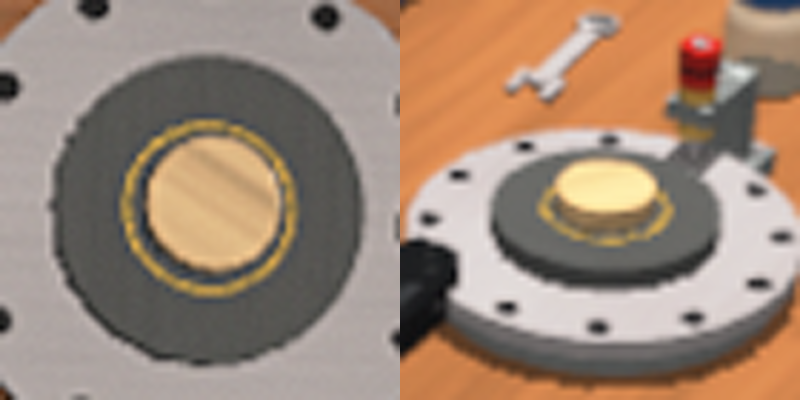

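The plywood lies within about 1 mm of centre in both views. Now the aluminium blank.

```bash
python3 -m creep '[[20,-3,-30,0,0,0,87],[20,-3,-30,0,0,0,87],[20,-3,-30,0,0,0,87],[20,0,-2,0,0,0,87],[0,0,0,0,0,0,87]]' && python3 -m creep '[[0,0,0,0,0,0,87],[0,0,0,0,0,0,87]]'
python3 - <<'E'
from h import *
print(tool()[1].round(3),tool()[2]); print(delta((.486,.3995,.022)))
d=get_image("side");p=proj(d,(.486,.3995,.018)).astype(int)
c=d["img"][p[1]-60:p[1]+40,p[0]-50:p[0]+50]
cv2.imwrite(f"pics/g.png",cv2.resize(c,(500,500),interpolation=cv2.INTER_CUBIC)[:,:,::-1])
E
```

```text
time: 12.0
position: [0.4894, 0.3885, 0.254]
tool_rot: [1.205, 1.208, -1.215]
ft_force: [0.2, -0.8, 0.3]
grip_width: 1.002
time: 12.2
position: [0.491, 0.3889, 0.258]
tool_rot: [1.213, 1.206, -1.21]
ft_force: [0.1, 0.2, 0.1]
grip_width: 1.002
[[ 0.002  1.    -0.004]
 [-0.    -0.004 -1.   ]
 [-1.     0.002  0.   ]] [0.49104043 0.38885527 0.25798391]
[ 71.9716102   -5.60466936 -10.63535662]
```

View pics/g.png

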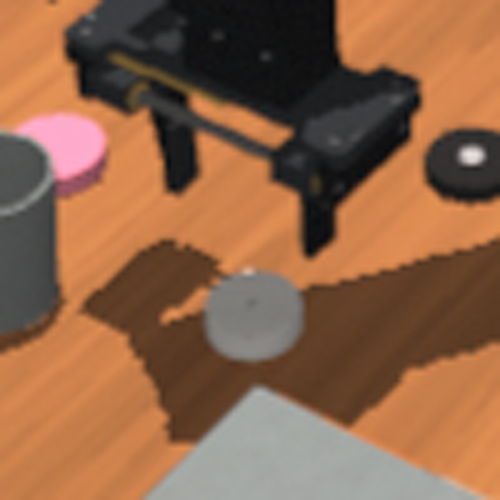

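```bash
python3 -m creep '[[15,-5,-10,0,0,0,87],[20,0,0,0,0,0,87],[15,0,0,0,0,0,87],[10,0,0,0,0,0,87],[0,0,0,0,0,0,87]]' && python3 -m creep '[[0,0,0,0,0,0,87],[0,0,0,0,0,0,87]]'
python3 - <<'E'
from h import *
print(tool()[1].round(3),tool()[2]); print(delta((.486,.3995,.022)))
d=get_image("side");p=proj(d,(.486,.3995,.018)).astype(int)
c=d["img"][p[1]-60:p[1]+40,p[0]-50:p[0]+50]
cv2.imwrite(f"pics/i.png",cv2.resize(c,(500,500),interpolation=cv2.INTER_CUBIC)[:,:,::-1])
E
```

```text
time: 12.75
position: [0.4842, 0.3995, 0.1945]
tool_rot: [1.207, 1.209, -1.213]
ft_force: [-0.0, 0.3, -0.4]
grip_width: 1.003
time: 12.95
position: [0.485, 0.4005, 0.1973]
tool_rot: [1.211, 1.209, -1.209]
ft_force: [0.3, -0.4, 0.7]
grip_width: 1.002
[[ 0.001  1.    -0.001]
 [ 0.001 -0.001 -1.   ]
 [-1.     0.001 -0.001]] [0.48499534 0.40054582 0.1973242 ]
[11.32416069  0.81592776  1.20439977]
```

View pics/i.png

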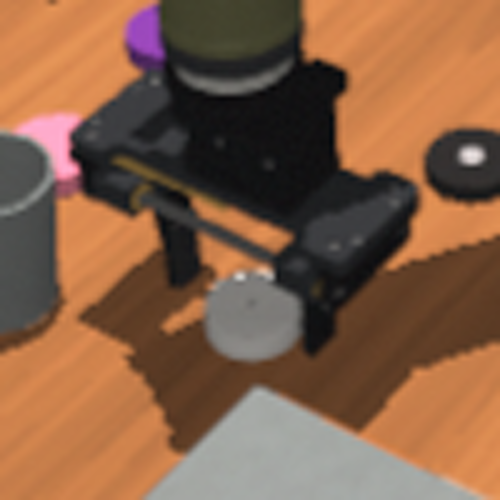

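The blank sits between the open fingers. Down 11 mm and close.

```bash
python3 -m creep '[[6,1,1,0,0,0,87],[5,0,0,0,0,0,87],[0,0,0,0,0,0,87],[0,0,0,0,0,0,87]]' && python3 -c "
from h import *
print(tool()[2]); print(delta((.486,.3995,.022)))" && python3 -m creep '[[0,0,0,0,0,0,45],[0,0,0,0,0,0,45],[0,0,0,0,0,0,45],[0,0,0,0,0,0,45],[0,0,0,0,0,0,45]]' 25 && python3 -m creep '[[0,0,0,0,0,0,45],[0,0,0,0,0,0,45],[0,0,0,0,0,0,45]]'; python3 -c "
from h import *
print(tool()[2]); print(delta((.486,.3995,.022)))"
```

```text
time: 13.4
position: [0.4856, 0.399, 0.1852]
tool_rot: [1.209, 1.209, -1.211]
ft_force: [-0.1, -0.5, -0.3]
grip_width: 1.0
[0.48560524 0.39904524 0.18517135]
[-0.82905993  0.48151896 -0.51482554]
time: 13.9
position: [0.4857, 0.3992, 0.1856]
tool_rot: [1.21, 1.209, -1.21]
ft_force: [-0.1, 1.2, 0.1]
grip_width: 0.64
time: 14.2
position: [0.4857, 0.3992, 0.1856]
tool_rot: [1.21, 1.209, -1.21]
ft_force: [-0.7, -0.2, 0.4]
grip_width: 0.635
[0.4857331  0.39918574 0.18556464]
[-0.43533761  0.24758145 -0.31823549]
```

Grip 55.3 mm, consistent with the 56 mm blank. Lift and carry.

```bash
python3 -m creep '[[-20,0,0,0,0,0,45],[-25,0,0,0,0,0,45],[-30,0,0,0,0,0,45],[-30,0,0,0,0,0,45],[-20,0,20,0,0,0,45]]' && python3 -m creep '[[-10,3,35,0,0,0,45],[0,4,35,0,0,0,45],[0,4,35,0,0,0,45],[0,4,35,0,0,0,45],[0,4,35,0,0,0,45]]' && python3 -m creep '[[0,4,35,0,0,0,45],[0,4,35,0,0,0,45],[0,4,35,0,0,0,45],[0,4,35,0,0,0,45],[0,4,35,0,0,0,45]]' && python3 -m creep '[[0,4,35,0,0,0,45],[0,3,35,0,0,0,45],[0,2,35,0,0,0,45],[0,0,20,0,0,0,45],[0,0,0,0,0,0,45]]' && python3 -m creep '[[0,0,0,0,0,0,45],[0,0,0,0,0,0,45]]';  python3 - <<'E'
from h import *
print(tool()[1].round(3),tool()[2]); print(delta((.534,-.116,.0876)),monitor.get_state()["grip_width"]*87)
E
```

```text
time: 14.7
position: [0.4845, 0.3818, 0.3129]
tool_rot: [1.211, 1.213, -1.204]
ft_force: [0.9, 0.0, -0.6]
grip_width: 0.638
time: 15.2
position: [0.5043, 0.2027, 0.3203]
tool_rot: [1.209, 1.209, -1.21]
ft_force: [1.5, 0.6, -0.6]
grip_width: 0.632
time: 15.7
position: [0.5241, 0.0277, 0.3204]
tool_rot: [1.209, 1.209, -1.21]
ft_force: [1.4, -1.0, -0.4]
grip_width: 0.635
time: 16.2
position: [0.5327, -0.0999, 0.32]
tool_rot: [1.213, 1.206, -1.216]
ft_force: [-0.5, -0.3, -1.0]
grip_width: 0.638
time: 16.4
position: [0.5332, -0.0941, 0.3205]
tool_rot: [1.209, 1.21, -1.208]
ft_force: [0.1, 0.7, -1.5]
grip_width: 0.636
[[-0.     1.     0.001]
 [ 0.001  0.001 -1.   ]
 [-1.    -0.    -0.001]] [ 0.5332048  -0.09411108  0.32050096]
[68.88537891  0.79524728 22.05403136] 55.33652502821947
```

```bash
python3 -m creep '[[10,1,11,0,0,0,45],[15,0,11,0,0,0,45],[15,0,0,0,0,0,45],[10,0,0,0,0,0,45],[0,0,0,0,0,0,45]]' && python3 -m creep '[[5,0,0,0,0,0,45],[0,0,0,0,0,0,45],[0,0,0,0,0,0,45]]';  python3 - <<'E'
from h import *
print(tool()[1].round(3),tool()[2]); print(delta((.534,-.116,.0876)))
d=get_image("side");p=proj(d,(.534,-.1165,.05)).astype(int)
c=d["img"][p[1]-40:p[1]+30,p[0]-35:p[0]+35]
cv2.imwrite(f"pics/j.png",cv2.resize(c,(560,560),interpolation=cv2.INTER_CUBIC)[:,:,::-1])
E
```

```text
time: 16.9
position: [0.5332, -0.1175, 0.268]
tool_rot: [1.209, 1.213, -1.212]
ft_force: [-0.0, -0.2, 0.3]
grip_width: 0.636
time: 17.2
position: [0.5344, -0.1176, 0.2659]
tool_rot: [1.21, 1.208, -1.209]
ft_force: [0.6, 0.3, -0.2]
grip_width: 0.635
[[ 0.001  1.    -0.001]
 [-0.    -0.001 -1.   ]
 [-1.     0.001  0.   ]] [ 0.53440872 -0.11763703  0.26591936]
[14.31852048 -0.53416935 -1.69102213]
```

View pics/j.png

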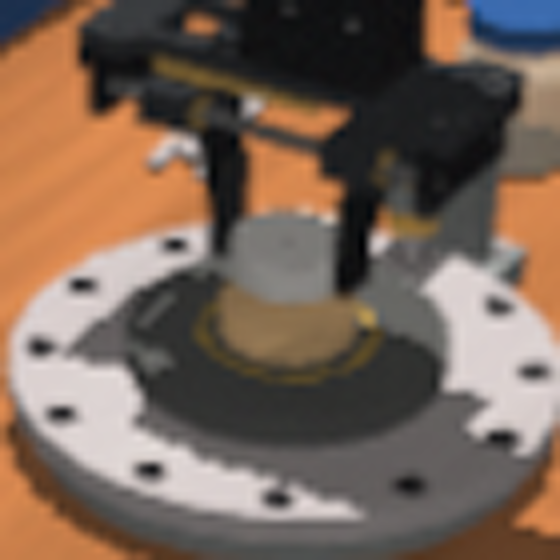

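```bash
python3 -m creep '[[5,0,-1.5,0,0,0,45],[5,0,0,0,0,0,45],[2,0,0,0,0,0,45],[0,0,0,0,0,0,45],[0,0,0,0,0,0,45]]' && python3 -m creep '[[1,0,0,0,0,0,45],[0,0,0,0,0,0,45],[0,0,0,0,0,0,45]]'
python3 - <<'E'
from h import *
print(tool()[1].round(3),tool()[2]); print(delta((.534,-.116,.0876)))
E
```

```text
time: 17.75
position: [0.5342, -0.1164, 0.2534]
tool_rot: [1.21, 1.209, -1.21]
ft_force: [-0.2, 0.3, -1.1]
grip_width: 0.636
time: 18.05
position: [0.5342, -0.1164, 0.2526]
tool_rot: [1.21, 1.208, -1.21]
ft_force: [0.0, -0.3, -1.3]
grip_width: 0.636
[[ 0.     1.    -0.001]
 [-0.    -0.001 -1.   ]
 [-1.     0.     0.   ]] [ 0.53422046 -0.11639148  0.25262634]
[ 1.02623751 -0.24621022 -0.41798759]
```

```bash
python3 -m creep '[[0.5,0,0,0,0,0,45],[0.5,0,0,0,0,0,45],[0,0,0,0,0,0,45]]' && python3 -m creep '[[0.3,0,0,0,0,0,45],[0,0,0,0,0,0,45],[0,0,0,0,0,0,45]]'
```

```text
time: 18.35
position: [0.5342, -0.1164, 0.2515]
tool_rot: [1.21, 1.209, -1.21]
ft_force: [-0.6, 0.4, -1.2]
grip_width: 0.633
time: 18.65
position: [0.5342, -0.1164, 0.2515]
tool_rot: [1.21, 1.209, -1.21]
ft_force: [-1.4, -0.0, 3.0]
grip_width: 0.64
```

Contact registered (-1.2 to +3.0 N). Release and rise, moving aside in +y so the cameras can see.

```bash
python3 -m creep '[[0,0,0,0,0,0,87],[0,0,0,0,0,0,87],[0,0,0,0,0,0,87],[0,0,0,0,0,0,87],[0,0,0,0,0,0,87]]' && python3 -m creep '[[-15,0,0,0,0,0,87],[-25,0,0,0,0,0,87],[-30,0,0,0,0,0,87],[-25,0,20,0,0,0,87],[0,0,40,0,0,0,87]]' && python3 -m creep '[[0,0,40,0,0,0,87],[0,0,40,0,0,0,87],[0,0,40,0,0,0,87],[0,0,40,0,0,0,87],[0,0,0,0,0,0,87]]'
python3 - <<'E'
from h import *
print(tool()[1].round(3),tool()[2])
for n in("top","side"):
    d=get_image(n);p=proj(d,(.534,-.1165,.07)).astype(int)
    c=d["img"][p[1]-40:p[1]+40,p[0]-30:p[0]+50]
    cv2.imwrite(f"pics/f_{n}.png",cv2.resize(c,(400,400),interpolation=cv2.INTER_CUBIC)[:,:,::-1])
    for z,nm,lo,hi in((.066,"ply",50,140),(.084,"alu",0,49)):
        h=cv2.cvtColor(d["img"],cv2.COLOR_RGB2HSV).astype(int);q=proj(d,(.534,-.1165,z)).astype(int)
        m=((h[...,2]>200)&(h[...,1]<hi)&(h[...,1]>=lo)).astype(np.uint8);mm=0*m
        mm[q[1]-14:q[1]+14,q[0]-14:q[0]+14]=m[q[1]-14:q[1]+14,q[0]-14:q[0]+14]
        cs,_=cv2.findContours(mm,cv2.RETR_EXTERNAL,cv2.CHAIN_APPROX_NONE)
        if not cs: continue
        e=cv2.fitEllipse(max(cs,key=cv2.contourArea));print(n,nm,e,onplane(d,e[0],z))
cv2.imwrite("pics/k.png",np.hstack([cv2.imread(f"pics/f_{n}.png") for n in("top","side")]))
E
```

```text
time: 19.15
position: [0.5342, -0.1164, 0.2512]
tool_rot: [1.21, 1.209, -1.21]
ft_force: [0.2, 0.4, -1.0]
grip_width: 0.965
time: 19.65
position: [0.5363, -0.1731, 0.3522]
tool_rot: [1.207, 1.204, -1.199]
ft_force: [1.3, -0.6, -0.3]
grip_width: 0.997
time: 20.15
position: [0.5317, -0.3439, 0.3468]
tool_rot: [1.214, 1.201, -1.219]
ft_force: [-0.3, -0.2, -0.1]
grip_width: 0.999
[[-0.     1.    -0.011]
 [-0.004 -0.011 -1.   ]
 [-1.    -0.     0.004]] [ 0.53174078 -0.3439283   0.34678937]
top ply ((337.0927429199219, 193.18035888671875), (51.094696044921875, 108.98345184326172), 136.38775634765625) [ 0.62030028 -0.036787    0.066     ]
top alu ((367.67205810546875, 223.8876190185547), (18.881593704223633, 19.685819625854492), 121.26466369628906) [ 0.53381234 -0.117531    0.084     ]
side ply ((354.5, 188.75), (1.0, 9291.5703125), 3.31829085098434e-07) [ 0.50817863 -0.12850124  0.066     ]
side alu ((346.4671936035156, 182.80003356933594), (8.243542671203613, 22.54802131652832), 93.82012176513672) [ 0.53971511 -0.12268634  0.084     ]
```

View pics/k.png

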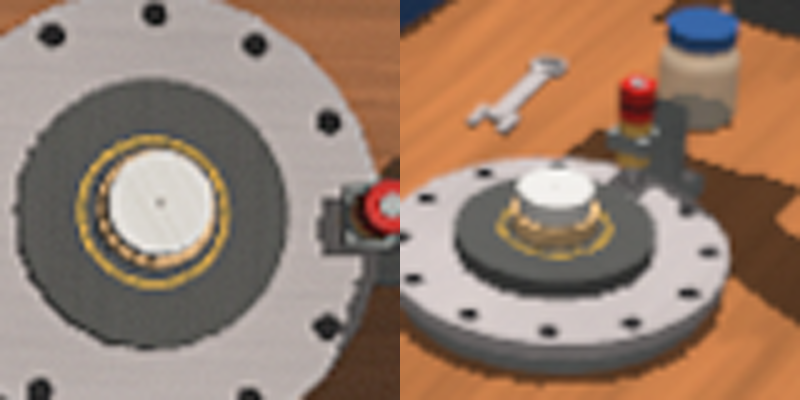

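The stack is centred: aluminium at (0.5338,-0.1175) in the top view. The side fit got merged with the ring, but the picture shows it concentric and flat. Next I'll measure the knob in both views.

Run:
```python
from h import *
u={}
ims=[]
for n in("top","side"):
    d=get_image(n);p=proj(d,(.529,-.2315,.115)).astype(int)
    h=cv2.cvtColor(d["img"],cv2.COLOR_RGB2HSV).astype(int)
    x0,y0=p[0]-12,p[1]-14;hh=h[y0:y0+28,x0:x0+24]
    m=((hh[...,0]<8)|(hh[...,0]>172))&(hh[...,1]>140)&(hh[...,2]>70)
    ys,xs=np.nonzero(m);print(n,xs.min()+x0,xs.max()+x0,ys.min()+y0,ys.max()+y0)
    mask=np.zeros(m.shape,np.uint8);mask[m]=255
    # grey centre dot
    g=(hh[...,1]<90)&(hh[...,2]>100)
    yc,xc=np.nonzero(g&(np.hypot(*(np.indices(m.shape)-np.array([ys.mean(),xs.mean()])[:,None,None]))<5))
    if len(xc): print("dot",xc.mean()+x0,yc.mean()+y0,len(xc),onplane(d,(xc.mean()+x0,yc.mean()+y0),.12)); u[n]=(d,(xc.mean()+x0,yc.mean()+y0))
    ims.append(cv2.resize(d["img"][y0:y0+28,x0:x0+28],(400,400),interpolation=cv2.INTER_NEAREST))
cv2.imwrite("pics/l.png",np.hstack(ims)[:,:,::-1])
if len(u)==2: print(tri(*u["top"],*u["side"]))
```

```text
top 409 419 219 230
dot 413.88235294117646 224.58823529411765 17 [ 0.52846116 -0.23262246  0.12      ]
side 360 367 162 171
dot 363.5 163.0 2 [ 0.53009838 -0.23338291  0.12      ]
(array([ 0.5288677 , -0.23217178,  0.12084908]), [np.float64(0.0005746325061899738), np.float64(0.000574632506190313)])
```

View pics/l.png

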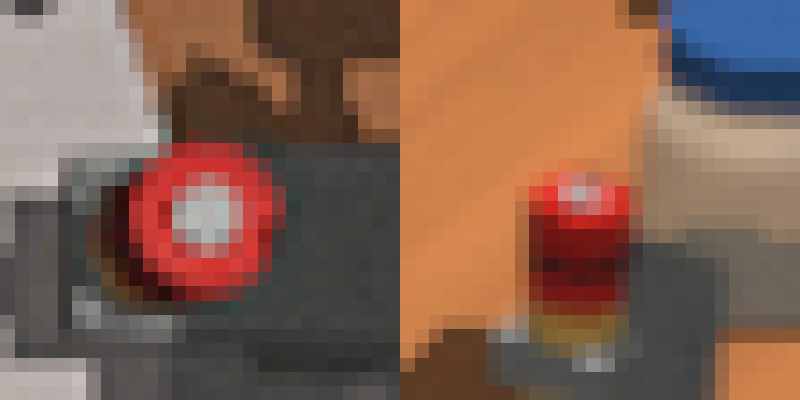

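Knob axis at (0.529,-0.232). The triangulated top is 0.121, matching the given 0.120. Move above it.

```bash
python3 -m creep '[[0,-3,-25,0,0,0,87],[0,0,-30,0,0,0,87],[0,0,-30,0,0,0,87],[0,0,-25,0,0,0,87],[0,0,0,0,0,0,87]]' && python3 -m creep '[[0,0,0,0,0,0,87],[0,0,0,0,0,0,87]]'; python3 -c "
from h import *
print(tool()[1].round(3),tool()[2]); print(delta((.529,-.232,.111)))"
```

```text
time: 20.85
position: [0.5321, -0.2195, 0.3473]
tool_rot: [1.204, 1.213, -1.202]
ft_force: [-0.2, 0.4, 0.2]
grip_width: 1.004
time: 21.05
position: [0.531, -0.2267, 0.3466]
tool_rot: [1.209, 1.208, -1.21]
ft_force: [-0.8, 0.4, 0.5]
grip_width: 1.002
[[ 0.     1.    -0.001]
 [-0.001 -0.001 -1.   ]
 [-1.     0.     0.001]] [ 0.53098965 -0.2267188   0.34655343]
[71.55832962 -2.01970014  5.04615884]
```

```bash
python3 -m creep '[[15,-2,5,0,0,0,87],[15,0,0,0,0,0,87],[15,0,0,0,0,0,87],[12,0,0,0,0,0,87],[0,0,0,0,0,0,87]]' && python3 -m creep '[[0,0,0,0,0,0,87],[0,0,0,0,0,0,87]]'
python3 - <<'E'
from h import *
print(tool()[1].round(3),tool()[2]); print(delta((.529,-.232,.111)))
d=get_image("side");p=proj(d,(.529,-.232,.11)).astype(int)
c=d["img"][p[1]-40:p[1]+40,p[0]-40:p[0]+40]
cv2.imwrite(f"pics/m.png",cv2.resize(c,(560,560),interpolation=cv2.INTER_CUBIC)[:,:,::-1])
E
```

```text
time: 21.55
position: [0.5281, -0.2312, 0.2863]
tool_rot: [1.21, 1.214, -1.212]
ft_force: [0.4, 0.1, 0.4]
grip_width: 0.999
time: 21.75
position: [0.5295, -0.2313, 0.2898]
tool_rot: [1.21, 1.208, -1.209]
ft_force: [0.1, 0.7, 0.9]
grip_width: 1.003
[[ 0.001  1.    -0.001]
 [-0.    -0.001 -1.   ]
 [-1.     0.001  0.   ]] [ 0.52947425 -0.23132268  0.28983354]
[14.83322042 -0.6597141   0.60243741]
```

View pics/m.png

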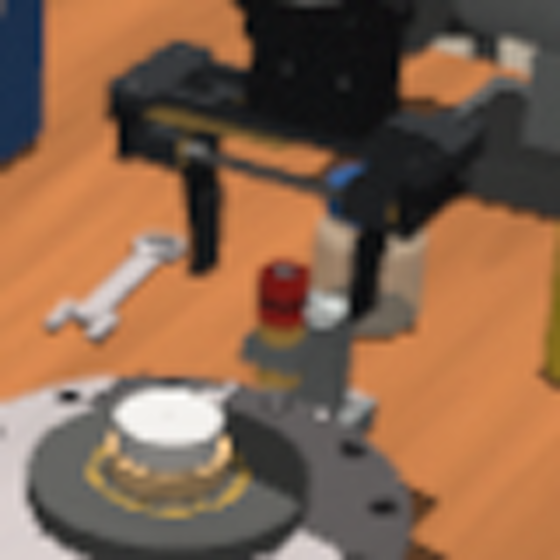

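The knob stands between the fingers, and the stack is intact and clear. Go down 14.5 mm and grip at 50 N.

```bash
python3 -m creep '[[6,-0.5,0.5,0,0,0,87],[5,0,0,0,0,0,87],[3,0,0,0,0,0,87],[0,0,0,0,0,0,87],[0,0,0,0,0,0,87]]' && python3 -m creep '[[0,0,0,0,0,0,20],[0,0,0,0,0,0,20],[0,0,0,0,0,0,20],[0,0,0,0,0,0,20],[0,0,0,0,0,0,20]]' 50 && python3 -m creep '[[0,0,0,0,0,0,20],[0,0,0,0,0,0,20],[0,0,0,0,0,0,20],[0,0,0,0,0,0,20],[0,0,0,0,0,0,20]]'
python3 - <<'E'
from h import *
print(tool()[1].round(3),tool()[2],monitor.get_state()["grip_width"]*87); print(delta((.529,-.232,.111)))
d=get_image("side");p=proj(d,(.529,-.232,.11)).astype(int)
c=d["img"][p[1]-40:p[1]+40,p[0]-40:p[0]+40]
cv2.imwrite(f"pics/n.png",cv2.resize(c,(560,560),interpolation=cv2.INTER_CUBIC)[:,:,::-1])
E
```

```text
time: 22.3
position: [0.5286, -0.2318, 0.2751]
tool_rot: [1.21, 1.209, -1.21]
ft_force: [0.0, 0.3, -0.9]
grip_width: 0.995
time: 22.8
position: [0.5286, -0.2319, 0.2753]
tool_rot: [1.21, 1.209, -1.21]
ft_force: [0.5, 0.3, -0.9]
grip_width: 0.629
time: 23.3
position: [0.5291, -0.2318, 0.2753]
tool_rot: [1.21, 1.207, -1.209]
ft_force: [4.0, -1.6, -3.3]
grip_width: 0.312
[[ 0.002  1.    -0.001]
 [-0.    -0.001 -1.   ]
 [-1.     0.002  0.   ]] [ 0.52908229 -0.23184428  0.27529521] 27.110304471445463
[ 0.29484424 -0.36718326  0.1231476 ]
```

View pics/n.png

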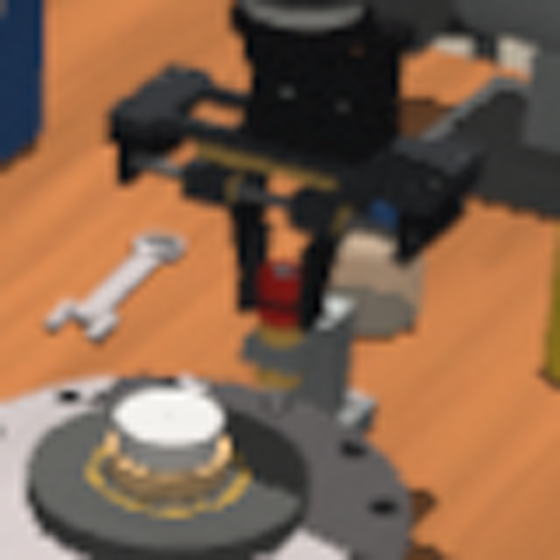

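The knob is gripped at 27.1 mm (nominal 28). Pull up in small steps, watching the force.

```bash
python3 -m creep '[[0,0,0,0,0,0,20],[-3,0,0,0,0,0,20],[-3,0,0,0,0,0,20],[-3,0,0,0,0,0,20],[0,0,0,0,0,0,20]]' 55 && python3 -m creep '[[-3,0,0,0,0,0,20],[-3,0,0,0,0,0,20],[-2,0,0,0,0,0,20],[0,0,0,0,0,0,20],[0,0,0,0,0,0,20]]'
```

```text
time: 23.85
position: [0.529, -0.2319, 0.2837]
tool_rot: [1.211, 1.208, -1.208]
ft_force: [7.1, -2.4, -9.9]
grip_width: 0.307
time: 24.35
position: [0.529, -0.2319, 0.2909]
tool_rot: [1.211, 1.208, -1.208]
ft_force: [8.6, -2.4, -11.4]
grip_width: 0.305
```

The force (10.5 N net at 15.6 mm) matches the spring. Continue to the stop.

```bash
python3 -m creep '[[-2,0,0,0,0,0,20],[-1.5,0,0,0,0,0,20],[0,0,0,0,0,0,20],[0,0,0,0,0,0,20]]' && python3 -m creep '[[-1,0,0,0,0,0,20],[0,0,0,0,0,0,20],[0,0,0,0,0,0,20]]'
```

```text
time: 24.75
position: [0.529, -0.232, 0.2942]
tool_rot: [1.211, 1.208, -1.208]
ft_force: [9.3, -2.1, -12.4]
grip_width: 0.31
time: 25.05
position: [0.529, -0.232, 0.2951]
tool_rot: [1.211, 1.208, -1.208]
ft_force: [8.8, -2.2, -12.8]
grip_width: 0.307
```

```bash
python3 -m creep '[[-0.7,0,0,0,0,0,20],[0,0,0,0,0,0,20],[0,0,0,0,0,0,20],[0,0,0,0,0,0,20],[0,0,0,0,0,0,20]]'
python3 - <<'E'
from h import *
ims=[]
for n in("side","top"):
    d=get_image(n);p=proj(d,(.531,-.18,.1)).astype(int)
    c=d["img"][p[1]-45:p[1]+35,p[0]-40:p[0]+40];ims.append(cv2.resize(c,(400,400),interpolation=cv2.INTER_CUBIC))
    if n=="side":
        for lift in(0,.02):print(lift,proj(d,(.529,-.232,.09+lift)),proj(d,(.529,-.232,.12+lift)))
        h=cv2.cvtColor(d["img"],cv2.COLOR_RGB2HSV).astype(int);q=proj(d,(.529,-.232,.115)).astype(int)
        hh=h[q[1]-20:q[1]+20,q[0]-8:q[0]+8];m=((hh[...,0]<8)|(hh[...,0]>172))&(hh[...,1]>140)&(hh[...,2]>50)
        ys,xs=np.nonzero(m);print("red rows",ys.min()+q[1]-20,ys.max()+q[1]-20)
cv2.imwrite("pics/o.png",np.hstack(ims)[:,:,::-1])
E
```

```text
time: 25.55
position: [0.529, -0.232, 0.2954]
tool_rot: [1.211, 1.208, -1.208]
ft_force: [10.4, -3.3, -14.9]
grip_width: 0.31
0 [363.10170321 170.1319881 ] [363.58545251 163.21840708]
0.02 [363.42317154 165.53767158] [363.91315795 158.53495192]
red rows 158 166
```

View pics/o.png

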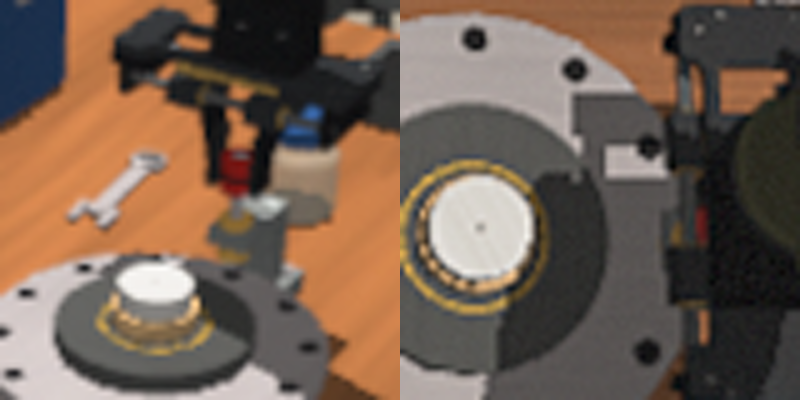

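The knob rose from rows 162–171 to 158–166, which fits a 20 mm lift (predicted top row 158.5). The shaft shows above the sleeve, the force steps up at the stop, and the stack is undisturbed. I'll hold briefly, check for slip, then hand in.

```bash
python3 -m creep '[[0,0,0,0,0,0,20],[0,0,0,0,0,0,20],[0,0,0,0,0,0,20],[0,0,0,0,0,0,20],[0,0,0,0,0,0,20]]' && python3 -c "
from bench import ctrl
print(ctrl.close_job())"
```

```text
time: 26.15
position: [0.529, -0.232, 0.2954]
tool_rot: [1.211, 1.208, -1.208]
ft_force: [9.7, -1.8, -14.9]
grip_width: 0.31
the job is handed in; nothing more can be done
None
```

I laid the plywood disc on the table centre and the aluminium blank on top of it. I then gripped the red knob and pulled the plunger up to its stop, and handed in at about 26 s still holding it. No verdict was reported.

**Last checks:**
- **Plywood:** both views put it within about 2 mm of the table centre, and it looked flat. I measured this before the blank covered it.
- **Aluminium blank:** the top view puts it within about 1 mm of the table centre. Both pictures show it flat and concentric after the plunger pull.
- **Plunger:** the tool rose about 20 mm. The knob's height in the image matches a 20 mm lift. The downward pull settled at 14.9 N, with an extra step as it met the stop, and the grip stayed steady at about 27 mm with no slip over the last 0.6 s.

**Disagreements:**
- **Blank in the side view:** the automatic fit gave a position about 8 mm off. It had merged with the bright index ring, so I discarded it and relied on the top view and the pictures.
- **Sideways force:** about 10 N stayed on the wrist while gripping the knob. It is well below the limits and I left it.

I did not touch the rubber foot, the look-alikes or the other things on the bench. I did not re-measure their positions at the end.

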